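Tip a slate sample out of its pocket

ROBOT

A 7-joint arm with a two-finger parallel gripper is mounted at the origin on the work surface. World frame = base frame: x ahead of the robot, y to its left, z up, the work surface at z = 0. Lengths are in m, angles in rad, forces in N, time in s.
With the tool pointing down it reaches from about 0.425 to 0.875 m from the base axis. Payload 4.7 kg.
Tool frame: the origin (TCP) lies between the finger pads; the fingertips stand 11 mm ahead of it and the grasp point (between the pads) lies 8 mm behind it; z points along the fingers, y is the line along which they close (so a half turn about z gives the same grasp; the last joint's range is limited). The gripper opens to 85 mm and grips with 20 to 120 N. Pads are 22 mm wide; open, the fingers measure 114 mm over their backs; the gripper's body (76 mm by 85 mm) begins 54 mm behind the grasp point. The pads swing forward as they close: fully open they stand 13 mm farther back than shut.
Start: joints at [-1.123, 0.321, -0.07, 1.45, 0.023, 1.371, -0.057], TCP at [0.273, 0.59, 0.242] pointing down, gripper open.
Joint ranges: [-2.86, 2.86], [-0.3, 2.09], [-1.38, 1.24], [0.06, 2.45], [-1.56, 4.7], [0.09, 2.05], [-2.69, 2.69]. Speed limits (rad/s): [2.57, 2.57, 3.14, 3.14, 3.14, 3.14, 3.14].

INTERFACE

Orientations are given as a unit quaternion [x, y, z, w].
In Python, from workcell import arm gives the robot as it stands.
- The arm moves only by the tool servo_tool, never from a script. Its argument "series" is a list of rows, each an object of numbers: "tx", "ty", "tz": the shift along the world's x, y, z each as a share of 0.5 m, from -1 to 1; "rx", "ry", "rz": the turn, a rotation vector about the world's x, y, z each as a share of pi rad, from -1 to 1; "gripper": the closure, from 0 (fully open) to 1 (shut). A call has 1 to 5 rows; each row shifts and turns the commanded pose from where the row before left it; what a row does not reach is not made up. A row lasts 1/10 s, in which the tool goes at most 50 mm and 8.59 degrees, less where a joint would pass 70% of its speed; a pose out of reach is approached as far as the arm can. A call with a number of a shift or a turn outside -1 to 1 is refused whole. A call with a gripper value outside its range is refused whole. The fingers move at their own pace and stop on an object; "force" is the grip in N (left out, the last holds). Time passes only in rows, so rows that do not move let the fingers close. It gives the time, the measured TCP pose, the force, the opening and the grip force at its end, in the units of the state.
- arm.sense(): the state, without advancing time (a new reading comes with each control period).
- arm.read_camera(name): name is "side" or "top"; returns a dict with "frame" (400x640x3 uint8, red, green, blue), "mtx" (3x3 intrinsics, pixels), "R" (3x3) and "t" (3): a world point X has camera coordinates R X + t. Camera axes: x right, y down, z forward; pixel columns grow to the right and rows downward; lengths in m; the calibration is good to about 2 mm. A picture is of the moment at which its call begins. There is no depth.
- arm.finish_job(): hands the job in; it is judged then, once.
The state is a dict: "time": time; "joint_positions": joint angles; "qd": joint speeds; "joint_efforts": joint torques, N m; "eef_pos": TCP position; "eef_rot": TCP orientation; "force": force on the tool from outside, world axes, zero at the start; "moment": the same for the moment, N m; "finger_gap": opening from 0.0 (shut) to 1.0 (fully open); "grip_force": force on a finger pad.
Only numpy, scipy, OpenCV 4.12 (cv2) and the standard library are available. Lean on these libraries where they do the work, as an engineer would, in place of code of your own. Each camera call takes 0.05 s, during which the arm holds its last target. There are 200 camera calls.

TASK

The dark slate sample lies sunk flush in one pocket of the wooden sample block: press down its end next to the red strip so that the other end tips up, then grip the raised end and set the slate down flat in the middle of the blue felt pad, lowering it there rather than dropping it. Leave the white marble and the red sandstone samples lying in their pockets.

Things in the scene. Friction and masses are not known exactly. Their poses are not given: they have to be found in the camera images.
- slate: Dark grey slab, 100 x 50 x 20 mm (x, y, z), 0.2-0.35 kg; origin: centre of its underside. Its +x end lies by the red strip. Press its top 40 mm to +x of centre down by 15-20 mm (few N): past 13 deg it tips on over a ridge and stays at 25 deg when let go, sliding up to 6 mm to +x. The -x end then stands 20 mm above the rim: grip its 50 mm width from above, fingertips just over the rim.
- marble: White slab, same size and frame as the slate, a bystander. The three slabs lie side by side in like pockets of a fixed light-wood block, 90 mm apart, tops flush with its rim at 50 mm above the table, undersides at 30 mm. Pockets are 54 mm wide: no finger fits beside a flush slab. The block is turned up to 0.35 rad, the red strip on its rim away from the robot.
- sandstone: Brick-red slab, same size and frame as the slate, a bystander. Under each slab the pocket floor is flat from the -x end to a ridge 2.3 mm to +x of the slab's centre, then falls at 25 deg towards the red strip; so marble and sandstone tip as easily as the slate if pressed at that end.
- pad: Blue felt pad, 150 x 150 mm, 4 mm thick, fixed on the table to the left of the block; origin at the centre of its underside, z up. A fixed grey broken carving, up to 75 mm high, stands beyond it, its centre 140 mm along the pad's +x axis.
There are look-alikes about, which are no part of the job. Of the things like the slate, leave any that is green or yellow; of the rest the smaller one is meant.

How it is judged:
On the way, in this order (a step that is already met when the one before it is completed fails the run):
1. the slate is tipped up in its pocket by more than 17 degrees (angle between slate's own z axis and vertical above 0.3 rad and distance of slate from where it was at the start of the episode below 0.03 m), for 0.2 s.
2. the slate is held in the fingers low over the pad, the middle of its underside less than 55 mm above the table (horizontal distance between slate and pad below 0.06 m and height (world z) of slate below 0.055 m and contact force between the fingers and slate above 0.5 N), for 0.1 s.
At the end, for the whole second after the job is handed in: The slate lies flat (within 7 degrees) and still on the pad, its centre within 35 mm of the pad's centre, turned any way; the marble and the sandstone lie flush in their pockets as they started (within 15 mm and 8.6 degrees) (horizontal distance between slate and pad below 0.035 m and height (world z) of slate below 0.03 m and angle between the z axis of slate and the z axis of pad, either way round below 0.12 rad and linear speed of slate below 0.02 m/s and not (distance of marble from where it was at the start of the episode above 0.015 m or angle between marble's own z axis and vertical above 0.15 rad) and not (distance of sandstone from where it was at the start of the episode above 0.015 m or angle between sandstone's own z axis and vertical above 0.15 rad)); the robot touches nothing.
It fails at once if the marble sample is shifted by more than 15 mm or tipped by more than 8.6 degrees (distance of marble from where it was at the start of the episode above 0.015 m or angle between marble's own z axis and vertical above 0.15 rad).
It fails at once if the sandstone sample is shifted by more than 15 mm or tipped by more than 8.6 degrees (distance of sandstone from where it was at the start of the episode above 0.015 m or angle between sandstone's own z axis and vertical above 0.15 rad).
It also fails if it takes over 48 s, if anything falls off the work surface, if the arm or the gripper's body presses on something with over 40 N, if the wrist force passes 120 N, or if a joint passes its speed limit or range.

## Working session

There is one attempt and no reset: what is moved stays moved. The work goes in short steps, Python scripts to look and compute and a tool call to move; the robot and the scene stay as the last step left them, time stands still between calls to the robot, and variables do not carry over. Pictures are saved under pics/ and viewed, at most 10 in all, crops included, and the job is handed in when it is done.

Besides the shell and the picture viewer there is one more tool, called as a command line: name --argument value ..., lists and objects as JSON in quotes. servo_tool: Moves the arm, as the interface text tells. Its arguments: {"type":"object","properties":{"series":{"type":"array"},"force":{"type":"number"}},"required":["series"]}

```bash
mkdir -p pics
cat > h.py <<'E'
import numpy as np, cv2
from workcell import arm
def snap(cam,name):
    d=arm.read_camera(cam); np.savez('pics/'+name,**d)
    cv2.imwrite(f'pics/{name}.png',d['frame'][:,:,::-1]); return d
def load(name): return np.load(f'pics/{name}.npz')
def ray(d,uv,z):
    p=np.linalg.solve(d['mtx'],[uv[0],uv[1],1]); v=d['R'].T@p; c=-d['R'].T@d['t']
    return c+v*(z-c[2])/v[2]
def proj(d,X):
    p=d['mtx']@(d['R']@np.array(X)+d['t']); return p[:2]/p[2]
E
python3 - <<'E'
from h import *
d=snap('top','top0'); e=snap('side','side0')
for q in(d,e): print(q['mtx'].round(1).tolist(),(-q['R'].T@q['t']).round(3))
s=arm.sense(); print(s)
E
```

```text
[[511.8, 0.0, 322.3], [0.0, 511.8, 188.0], [0.0, 0.0, 1.0]] [ 0.473 -0.056  1.047]
[[416.7, 0.0, 316.4], [0.0, 416.7, 194.2], [0.0, 0.0, 1.0]] [0.534 0.601 0.73 ]
{'time': 0.1, 'joint_positions': array([-1.12291544,  0.32177464, -0.07006899,  1.45152171,  0.02257479,
        1.37079557, -0.05687729]), 'qd': array([-1.19242320e-03, -2.67946734e-04, -4.43925737e-05, -3.38757942e-03,
        4.13395177e-04, -2.37257105e-04,  4.67267109e-05]), 'joint_efforts': array([-1.08539732e-04, -4.94875288e+01, -3.84103311e-01, -3.15213346e+01,
        1.30538162e-02,  7.42591743e-03, -1.76272948e-05]), 'eef_pos': array([0.27305298, 0.58937333, 0.24133169]), 'eef_rot': array([ 2.15179280e-01,  9.76574188e-01, -8.43362099e-04, -1.49286733e-04]), 'force': array([-0.55670898,  0.38843163, -0.22593789]), 'moment': array([-0.01481852, -0.03116831,  0.00589135]), 'grip_force': 0.0, 'finger_gap': 0.9962268234163323}
```

View pics/top0.png

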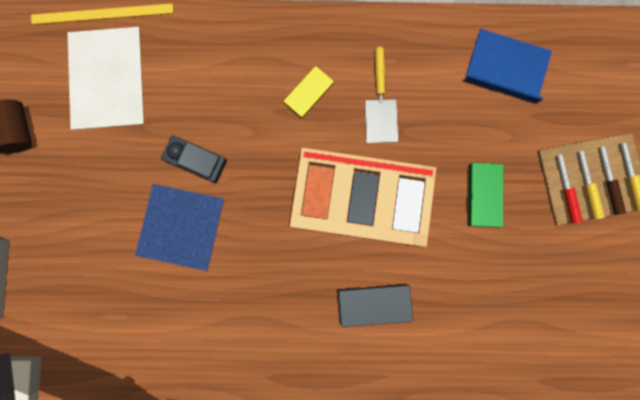

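View pics/side0.png

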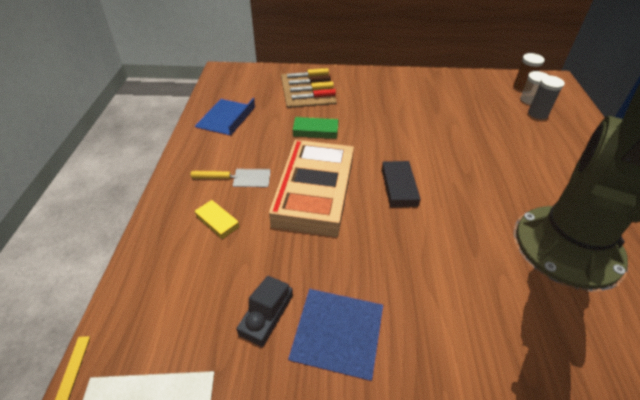

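Dark slab candidates in the top view are the pocketed one at (364,198) and the loose one at (375,305). Green (487,195) and yellow (309,92) are excluded. The pocketed one is smaller (about 52 px long against 72) and lies in the block by the red strip, so it fits. I'll confirm it in an enlarged crop.

Run:
```python
from h import *
d=load('top0');f=d['frame'][:,:,::-1]
a=cv2.resize(f[140:250,285:445],None,fx=5,fy=5,interpolation=cv2.INTER_CUBIC); cv2.imwrite('pics/c1.png',a)
a=cv2.resize(f[130:275,125:235],None,fx=4,fy=4,interpolation=cv2.INTER_CUBIC); cv2.imwrite('pics/c2.png',a)
```

```text
(no output)
```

View pics/c1.png

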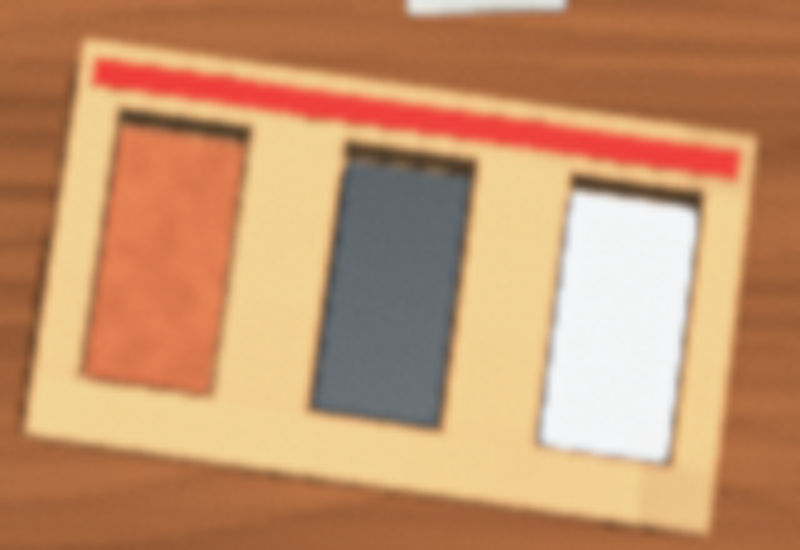

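View pics/c2.png

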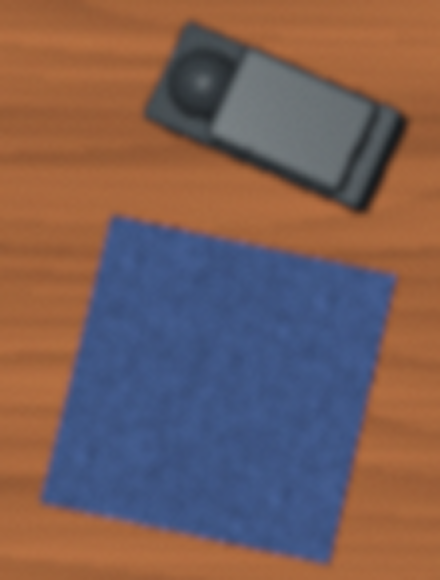

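The crop confirms it: the slate is the middle slab, with crop corners (345,160), (473,174), (440,427), (311,409). The pad corners in c2 are (112,215), (398,275), (330,563), (42,500).

Run:
```python
from h import *
from scipy.spatial.transform import Rotation as Ro
d=load('top0')
def c(pts,s,o,z): return np.array([ray(d,((p[0]+.5)/s-.5+o[0],(p[1]+.5)/s-.5+o[1]),z) for p in pts])
S=c([(345,160),(473,174),(440,427),(311,409)],5,(285,140),.05)
P=c([(112,215),(398,275),(330,563),(42,500)],4,(125,130),.004)
for Q in(S,P):
    v=(Q[0]+Q[1]-Q[2]-Q[3])/2;w=(Q[0]+Q[3]-Q[1]-Q[2])/2
    print(Q.mean(0).round(4),np.linalg.norm(v),np.linalg.norm(w),np.arctan2(v[1],v[0]),np.arctan2(w[1],w[0])-np.pi/2)
C=S.mean(0);v=(S[0]+S[1]-S[2]-S[3])/2;v/=np.linalg.norm(v)
print('press',C+.04*v)
s=arm.sense();R=Ro.from_quat(s['eef_rot']).as_matrix();print(R.round(3),s['eef_pos'])
```

```text
[ 0.5688 -0.1418  0.05  ] 0.09968528373094404 0.05066782587676782 -0.12671095501830576 -0.10925667831015207
[0.5096 0.2262 0.004 ] 0.14822830644557142 0.14960010312645228 -0.19196258992979987 -0.19498918312344582
press [ 0.60847526 -0.14682091  0.05      ]
[[-0.907  0.42  -0.001]
 [ 0.42   0.907 -0.002]
 [-0.    -0.002 -1.   ]] [0.27305298 0.58937333 0.24133169]
```

servo_tool --series '[{"tx": 0.037, "ty": -0.082, "tz": 0, "rx": 0, "ry": 0, "rz": 0.01, "gripper": 1}, {"tx": 0.037, "ty": -0.082, "tz": 0, "rx": 0, "ry": 0, "rz": 0.01, "gripper": 1}, {"tx": 0.037, "ty": -0.082, "tz": 0, "rx": 0, "ry": 0, "rz": 0.01, "gripper": 1}, {"tx": 0.037, "ty": -0.082, "tz": 0, "rx": 0, "ry": 0, "rz": 0.01, "gripper": 1}, {"tx": 0.037, "ty": -0.082, "tz": 0, "rx": 0, "ry": 0, "rz": 0.01, "gripper": 1}]' --force 40

```text
time: 0.6
eef_pos: [0.3661, 0.3828, 0.2419]
eef_rot: [0.137, 0.991, -0.0, -0.0]
force: [0.6, -0.1, -0.1]
finger_gap: 0.143
grip_force: 0.0
```

servo_tool --series '[{"tx": 0.037, "ty": -0.082, "tz": 0, "rx": 0, "ry": 0, "rz": 0.01, "gripper": 1}, {"tx": 0.037, "ty": -0.082, "tz": 0, "rx": 0, "ry": 0, "rz": 0.01, "gripper": 1}, {"tx": 0.037, "ty": -0.082, "tz": 0, "rx": 0, "ry": 0, "rz": 0.01, "gripper": 1}, {"tx": 0.037, "ty": -0.082, "tz": 0, "rx": 0, "ry": 0, "rz": 0.01, "gripper": 1}, {"tx": 0.037, "ty": -0.082, "tz": 0, "rx": 0, "ry": 0, "rz": 0.01, "gripper": 1}]'

```text
time: 1.1
eef_pos: [0.4585, 0.1779, 0.2421]
eef_rot: [0.059, 0.998, 0.0, -0.0]
force: [0.7, 0.7, -0.1]
finger_gap: -0.004
grip_force: 0.0
```

servo_tool --series '[{"tx": 0.037, "ty": -0.082, "tz": 0, "gripper": 1}, {"tx": 0.037, "ty": -0.082, "tz": 0, "gripper": 1}, {"tx": 0.037, "ty": -0.082, "tz": -0.02, "gripper": 1}, {"tx": 0.037, "ty": -0.082, "tz": -0.04, "gripper": 1}, {"tx": 0.037, "ty": -0.082, "tz": -0.04, "gripper": 1}]'

```text
$.series[0]: bad value
```

servo_tool --series '[{"tx": 0.037, "ty": -0.081, "tz": 0, "rx": 0, "ry": 0, "rz": 0, "gripper": 1}, {"tx": 0.037, "ty": -0.081, "tz": 0, "rx": 0, "ry": 0, "rz": 0, "gripper": 1}, {"tx": 0.037, "ty": -0.081, "tz": -0.02, "rx": 0, "ry": 0, "rz": 0, "gripper": 1}, {"tx": 0.037, "ty": -0.081, "tz": -0.04, "rx": 0, "ry": 0, "rz": 0, "gripper": 1}, {"tx": 0.037, "ty": -0.081, "tz": -0.04, "rx": 0, "ry": 0, "rz": 0, "gripper": 1}]'

```text
time: 1.6
eef_pos: [0.5513, -0.0243, 0.192]
eef_rot: [0.06, 0.998, 0.0, 0.001]
force: [0.3, 0.5, -0.1]
finger_gap: 0.001
grip_force: 0.0
```

servo_tool --series '[{"tx": 0.037, "ty": -0.081, "tz": -0.04, "rx": 0, "ry": 0, "rz": 0, "gripper": 1}, {"tx": 0.037, "ty": -0.081, "tz": -0.04, "rx": 0, "ry": 0, "rz": 0, "gripper": 1}, {"tx": 0.037, "ty": -0.081, "tz": -0.04, "rx": 0, "ry": 0, "rz": 0, "gripper": 1}, {"tx": 0, "ty": 0, "tz": 0, "rx": 0, "ry": 0, "rz": 0, "gripper": 1}, {"tx": 0, "ty": 0, "tz": 0, "rx": 0, "ry": 0, "rz": 0, "gripper": 1}]'

```text
time: 2.1
eef_pos: [0.6053, -0.1454, 0.1308]
eef_rot: [0.061, 0.998, -0.0, -0.002]
force: [-0.8, 0.5, -0.2]
finger_gap: 0.003
grip_force: 0.0
```

servo_tool --series '[{"tx": 0.002, "ty": -0.002, "tz": -0.04, "rx": 0, "ry": 0, "rz": 0, "gripper": 1}, {"tx": 0.002, "ty": 0, "tz": -0.04, "rx": 0, "ry": 0, "rz": 0, "gripper": 1}, {"tx": 0, "ty": 0, "tz": -0.036, "rx": 0, "ry": 0, "rz": 0, "gripper": 1}, {"tx": 0, "ty": 0, "tz": 0, "rx": 0, "ry": 0, "rz": 0, "gripper": 1}]'

```text
time: 2.5
eef_pos: [0.6067, -0.1422, 0.0726]
eef_rot: [0.058, 0.998, 0.001, -0.002]
force: [-0.7, 0.1, -0.8]
finger_gap: 0.004
grip_force: 0.0
```

Run:
```python
from h import *
d=snap('side','side1');e=snap('top','top1')
a=cv2.resize(d['frame'][80:260,240:440,::-1],None,fx=3,fy=3,interpolation=cv2.INTER_CUBIC)
cv2.imwrite('pics/c3.png',a);s=arm.sense();print(s['eef_pos'],s['force'],s['finger_gap'])
```

```text
[ 0.60858013 -0.14353719  0.07523098] [ 0.53479169  0.47249626 -0.22232925] 0.0020333994307131353
```

View pics/c3.png

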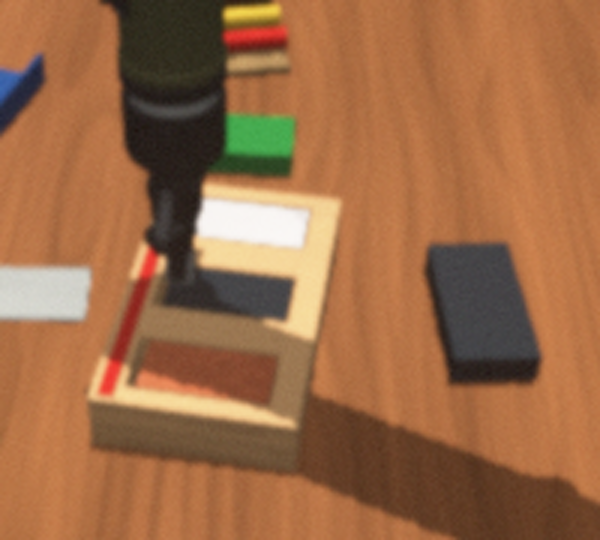

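The fingertips are over the slate's end by the red strip (crop about (180,290)). Pressing now.

servo_tool --series '[{"tx": 0, "ty": -0.005, "tz": -0.01, "rx": 0, "ry": 0, "rz": 0, "gripper": 1}, {"tx": 0, "ty": 0, "tz": -0.01, "rx": 0, "ry": 0, "rz": 0, "gripper": 1}, {"tx": 0, "ty": 0, "tz": -0.01, "rx": 0, "ry": 0, "rz": 0, "gripper": 1}, {"tx": 0, "ty": 0, "tz": -0.008, "rx": 0, "ry": 0, "rz": 0, "gripper": 1}, {"tx": 0, "ty": 0, "tz": -0.008, "rx": 0, "ry": 0, "rz": 0, "gripper": 1}]'

```text
time: 3.1
eef_pos: [0.6081, -0.1477, 0.0509]
eef_rot: [0.06, 0.998, 0.0, -0.0]
force: [-0.7, -0.1, -0.2]
finger_gap: 0.001
grip_force: 0.0
```

servo_tool --series '[{"tx": 0, "ty": 0, "tz": -0.006, "rx": 0, "ry": 0, "rz": 0, "gripper": 1}, {"tx": 0, "ty": 0, "tz": -0.006, "rx": 0, "ry": 0, "rz": 0, "gripper": 1}, {"tx": 0, "ty": 0, "tz": 0, "rx": 0, "ry": 0, "rz": 0, "gripper": 1}, {"tx": 0, "ty": 0, "tz": 0, "rx": 0, "ry": 0, "rz": 0, "gripper": 1}]'

```text
time: 3.5
eef_pos: [0.6104, -0.1481, 0.0476]
eef_rot: [0.06, 0.998, -0.0, 0.002]
force: [0.8, 0.9, 9.9]
finger_gap: -0.002
grip_force: 4.0
```

Run:
```python
from h import *
d=snap('side','side2')
a=cv2.resize(d['frame'][80:260,240:440,::-1],None,fx=3,fy=3,interpolation=cv2.INTER_CUBIC)
cv2.imwrite('pics/c4.png',a);s=arm.sense();print(s['eef_pos'],s['force'],s['finger_gap'])
```

```text
[ 0.61037228 -0.14815594  0.04760816] [-0.04242821 -0.4690322   9.22381711] 0.00019517770851512287
```

View pics/c4.png

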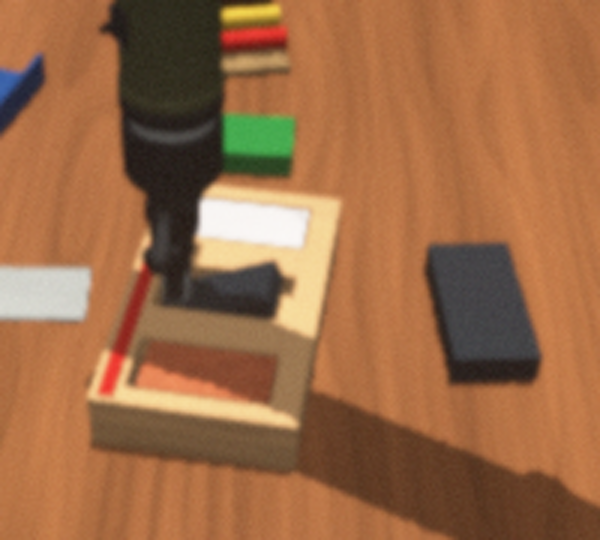

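The slate's near end has tipped up (crop (265,275)). Raising the hand and opening it.

servo_tool --series '[{"tx": 0, "ty": 0, "tz": 0.02, "rx": 0, "ry": 0, "rz": 0, "gripper": 1}, {"tx": 0, "ty": 0, "tz": 0.04, "rx": 0, "ry": 0, "rz": 0, "gripper": 1}, {"tx": 0, "ty": 0, "tz": 0.05, "rx": 0, "ry": 0, "rz": 0, "gripper": 1}, {"tx": 0, "ty": 0, "tz": 0.05, "rx": 0, "ry": 0, "rz": 0, "gripper": 1}, {"tx": 0, "ty": 0, "tz": 0.05, "rx": 0, "ry": 0, "rz": 0, "gripper": 0}]'

```text
time: 4.05
eef_pos: [0.6078, -0.1477, 0.1513]
eef_rot: [0.06, 0.998, 0.0, -0.0]
force: [0.2, -0.2, -0.5]
finger_gap: 0.154
grip_force: 0.0
```

Run:
```python
from h import *
d=snap('side','side3');e=snap('top','top3')
f=lambda d,r,c:cv2.resize(d['frame'][r:r+100,c:c+130,::-1],None,fx=6,fy=6,interpolation=cv2.INTER_CUBIC)
a=np.vstack([f(d,130,255)[:300*1],f(e,155,310)[:300*1]])
a=np.vstack([f(d,145,255)[:300],f(e,185,310)[:300]])
cv2.imwrite('pics/c5.png',a);s=arm.sense();print(s['eef_pos'],s['force'],s['finger_gap'])
```

```text
[ 0.61033567 -0.14853225  0.15448176] [ 0.81061583 -0.43951895  0.73384268] 0.3297818599467352
```

View pics/c5.png

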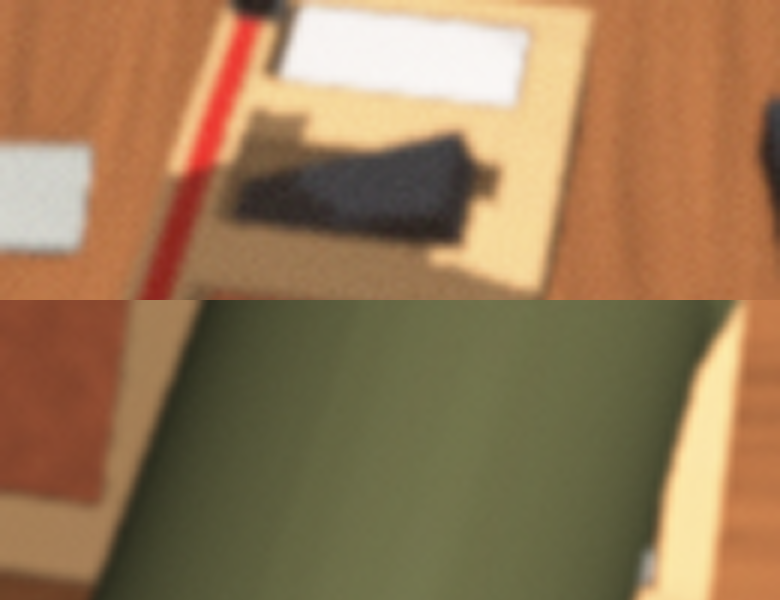

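Side view: the slate stays tipped up; the raised top edge's far corner is at crop (460,135) and the lower near corner at about (462,242).

Run:
```python
from h import *
d=load('side3');C=np.array([.5688,-.1418]);a=-.122
ux=np.array([np.cos(a),np.sin(a)]);uy=np.array([-ux[1],ux[0]])
for p,z in(((460,135),.070),((462,242),.052)):
    X=ray(d,((p[0]+.5)/6-.5+255,(p[1]+.5)/6-.5+145),z); q=X[:2]-C; print(X.round(4),'local',q@ux,q@uy)
g=C-ux*.035; print('local-35',g,ux)
```

```text
[ 0.5324 -0.1545  0.07  ] local -0.03459888600204496 -0.01703855935408844
[ 0.53   -0.1114  0.052 ] local -0.04220122626728347 0.025441209908562336
local-35 [ 0.53406015 -0.13754058] [ 0.99256723 -0.12169758]
```

servo_tool --series '[{"tx": -0.048, "ty": 0.007, "tz": 0, "rx": 0, "ry": 0, "rz": 0, "gripper": 0}, {"tx": -0.048, "ty": 0.007, "tz": 0, "rx": 0, "ry": 0, "rz": 0, "gripper": 0}, {"tx": -0.048, "ty": 0.007, "tz": 0, "rx": 0, "ry": 0, "rz": 0, "gripper": 0}, {"tx": 0, "ty": 0, "tz": -0.05, "rx": 0, "ry": 0, "rz": 0, "gripper": 0}, {"tx": 0, "ty": 0, "tz": -0.05, "rx": 0, "ry": 0, "rz": 0, "gripper": 0}]'

```text
time: 4.65
eef_pos: [0.5359, -0.1369, 0.1001]
eef_rot: [0.06, 0.998, 0.001, 0.001]
force: [-0.2, 0.3, 0.0]
finger_gap: 1.001
grip_force: 0.0
```

servo_tool --series '[{"tx": 0, "ty": 0, "tz": 0, "rx": 0, "ry": 0, "rz": 0, "gripper": 0}, {"tx": 0, "ty": 0, "tz": 0, "rx": 0, "ry": 0, "rz": 0, "gripper": 0}]'

```text
time: 4.85
eef_pos: [0.5357, -0.1372, 0.1]
eef_rot: [0.06, 0.998, -0.0, -0.001]
force: [-0.0, 0.6, 1.5]
finger_gap: 1.001
grip_force: 0.0
```

servo_tool --series '[{"tx": 0, "ty": 0, "tz": 0, "rx": 0, "ry": 0, "rz": 0, "gripper": 0}]'

```text
time: 4.95
eef_pos: [0.537, -0.1375, 0.1014]
eef_rot: [0.06, 0.998, -0.0, 0.001]
force: [-0.1, 0.1, 0.5]
finger_gap: 0.997
grip_force: 0.0
```

servo_tool --series '[{"tx": 0.003, "ty": 0, "tz": -0.03, "rx": 0, "ry": 0, "rz": 0, "gripper": 0}, {"tx": 0, "ty": 0, "tz": -0.03, "rx": 0, "ry": 0, "rz": 0, "gripper": 0}, {"tx": 0, "ty": 0, "tz": -0.018, "rx": 0, "ry": 0, "rz": 0, "gripper": 0}, {"tx": 0, "ty": 0, "tz": 0, "rx": 0, "ry": 0, "rz": 0, "gripper": 0.2}, {"tx": 0, "ty": 0, "tz": 0, "rx": 0, "ry": 0, "rz": 0, "gripper": 0.3}]' --force 60

```text
time: 5.45
eef_pos: [0.5375, -0.1373, 0.0609]
eef_rot: [0.06, 0.998, -0.0, -0.0]
force: [-0.5, 0.8, 1.5]
finger_gap: 0.707
grip_force: 0.0
```

servo_tool --series '[{"tx": 0, "ty": 0, "tz": 0, "rx": 0, "ry": 0, "rz": 0, "gripper": 0.37}, {"tx": 0, "ty": 0, "tz": 0, "rx": 0, "ry": 0, "rz": 0, "gripper": 0.37}, {"tx": 0, "ty": 0, "tz": 0, "rx": 0, "ry": 0, "rz": 0, "gripper": 1}, {"tx": 0, "ty": 0, "tz": 0, "rx": 0, "ry": 0, "rz": 0, "gripper": 1}, {"tx": 0, "ty": 0, "tz": 0, "rx": 0, "ry": 0, "rz": 0, "gripper": 1}]'

```text
time: 5.95
eef_pos: [0.5382, -0.1373, 0.062]
eef_rot: [0.06, 0.998, 0.0, 0.001]
force: [-0.2, -0.0, 3.7]
finger_gap: 0.566
grip_force: 61.9
```

servo_tool --series '[{"tx": 0, "ty": 0, "tz": 0.01, "rx": 0, "ry": 0, "rz": 0, "gripper": 1}, {"tx": 0, "ty": 0, "tz": 0.02, "rx": 0, "ry": 0, "rz": 0, "gripper": 1}, {"tx": 0, "ty": 0, "tz": 0.03, "rx": 0, "ry": 0, "rz": 0, "gripper": 1}, {"tx": 0, "ty": 0, "tz": 0.03, "rx": 0, "ry": 0, "rz": 0, "gripper": 1}, {"tx": 0, "ty": 0, "tz": 0.03, "rx": 0, "ry": 0, "rz": 0, "gripper": 1}]'

```text
time: 6.45
eef_pos: [0.5379, -0.1373, 0.123]
eef_rot: [0.06, 0.998, 0.0, 0.0]
force: [0.4, -0.7, -3.4]
finger_gap: 0.566
grip_force: 62.4
```

servo_tool --series '[{"tx": 0, "ty": 0, "tz": 0.03, "rx": 0, "ry": 0, "rz": 0, "gripper": 1}, {"tx": 0, "ty": 0, "tz": 0.03, "rx": 0, "ry": 0, "rz": 0, "gripper": 1}, {"tx": 0, "ty": 0, "tz": 0.03, "rx": 0, "ry": 0, "rz": 0, "gripper": 1}, {"tx": 0, "ty": 0, "tz": 0.03, "rx": 0, "ry": 0, "rz": 0, "gripper": 1}, {"tx": 0, "ty": 0, "tz": 0.01, "rx": 0, "ry": 0, "rz": 0, "gripper": 1}]'

```text
time: 6.95
eef_pos: [0.5387, -0.1375, 0.1886]
eef_rot: [0.06, 0.998, 0.0, 0.002]
force: [0.6, -1.0, -3.1]
finger_gap: 0.565
grip_force: 62.5
```

Run:
```python
from h import *
d=snap('side','side4')
a=cv2.resize(d['frame'][60:260,220:420,::-1],None,fx=3,fy=3,interpolation=cv2.INTER_CUBIC)
cv2.imwrite('pics/c6.png',a);s=arm.sense();print(s['eef_pos'],s['force'],s['moment'],s['finger_gap'],s['grip_force'],s['joint_positions'].round(2))
```

```text
[ 0.53875836 -0.1374237   0.18851794] [ 1.08648361  0.58365146 -3.13344438] [-0.05223293  0.10758766  0.03112707] 0.563281591298553 62.45219707489014 [-0.29  0.16  0.55  1.78 -0.09  1.22  1.73]
```

View pics/c6.png

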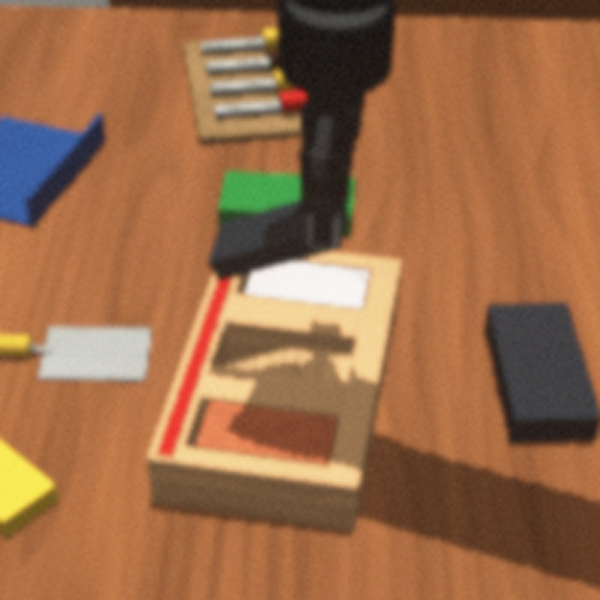

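The slate is held and lifted clear, still tilted; the near +x lower corner is at about crop (220,277). Marble and sandstone are undisturbed. Next, compute the held pitch.

Run:
```python
from h import *
d=load('side4');T=np.array([.5385,-.1374,.1886]);a=-.122
ux=np.array([np.cos(a),np.sin(a),0]);uy=np.array([-ux[1],ux[0],0]);uz=np.array([0,0,1])
for th in(15,20,25,30,35):
    b=np.radians(th-25);o=[]
    for lx,lz in((0,0),(100,0),(100,20),(0,20)):
        t=np.radians(25);x=-42.5+lx*np.cos(t)+lz*np.sin(t)+31;z=51.3-lx*np.sin(t)+lz*np.cos(t)-61.5
        x2=np.cos(b)*x+np.sin(b)*z; z2=-np.sin(b)*x+np.cos(b)*z
        p=proj(d,T+(x2*ux+25*uy+z2*uz)/1000); o.append(((p-[220,60])*3).round().tolist())
    print(th,o)
```

```text
15 [[337.0, 249.0], [207.0, 262.0], [199.0, 241.0], [331.0, 226.0]]
20 [[339.0, 248.0], [212.0, 271.0], [202.0, 250.0], [330.0, 226.0]]
25 [[340.0, 247.0], [218.0, 279.0], [206.0, 258.0], [329.0, 225.0]]
30 [[341.0, 246.0], [225.0, 286.0], [211.0, 267.0], [328.0, 225.0]]
35 [[342.0, 245.0], [232.0, 294.0], [216.0, 275.0], [327.0, 224.0]]
```

The observed corner matches a pitch of 25°. Carry it to the pad while levelling it by -25° about the slate's y.

servo_tool --series '[{"tx": -0.0145, "ty": 0.074, "tz": 0, "rx": -0.0017, "ry": -0.0138, "rz": 0, "gripper": 1}, {"tx": -0.0145, "ty": 0.074, "tz": 0, "rx": -0.0017, "ry": -0.0138, "rz": 0, "gripper": 1}, {"tx": -0.0145, "ty": 0.074, "tz": 0, "rx": -0.0017, "ry": -0.0138, "rz": 0, "gripper": 1}, {"tx": -0.0145, "ty": 0.074, "tz": 0, "rx": -0.0017, "ry": -0.0138, "rz": 0, "gripper": 1}, {"tx": -0.0145, "ty": 0.074, "tz": 0, "rx": -0.0017, "ry": -0.0138, "rz": 0, "gripper": 1}]'

```text
time: 7.5
eef_pos: [0.5003, 0.0491, 0.1858]
eef_rot: [0.06, 0.992, -0.007, 0.109]
force: [1.3, 0.9, -3.1]
finger_gap: 0.567
grip_force: 63.5
```

servo_tool --series '[{"tx": -0.0145, "ty": 0.074, "tz": 0, "rx": -0.0017, "ry": -0.0138, "rz": 0, "gripper": 1}, {"tx": -0.0145, "ty": 0.074, "tz": 0, "rx": -0.0017, "ry": -0.0138, "rz": 0, "gripper": 1}, {"tx": -0.0145, "ty": 0.074, "tz": -0.03, "rx": -0.0017, "ry": -0.0138, "rz": 0, "gripper": 1}, {"tx": -0.0145, "ty": 0.074, "tz": -0.03, "rx": -0.0017, "ry": -0.0138, "rz": 0, "gripper": 1}, {"tx": -0.0145, "ty": 0.074, "tz": -0.03, "rx": -0.0017, "ry": -0.0138, "rz": 0, "gripper": 1}]'

```text
time: 8.0
eef_pos: [0.4641, 0.2338, 0.1405]
eef_rot: [0.059, 0.974, -0.013, 0.217]
force: [2.1, 0.1, -3.4]
finger_gap: 0.564
grip_force: 63.6
```

Run:
```python
from h import *
from scipy.spatial.transform import Rotation as Ro
s=arm.sense();print(s['eef_pos'],Ro.from_quat(s['eef_rot']).as_matrix().round(3),s['force'],s['joint_positions'].round(2))
```

```text
[0.46414858 0.23383333 0.1404584 ] [[-0.899  0.12   0.421]
 [ 0.109  0.993 -0.051]
 [-0.424 -0.    -0.906]] [ 2.07672298  0.05034524 -3.4038087 ] [-0.7  -0.08 -0.04  2.18  0.46  0.8   0.43]
```

servo_tool --series '[{"tx": 0.003, "ty": -0.004, "tz": -0.04, "rx": 0, "ry": 0, "rz": 0, "gripper": 1}, {"tx": 0, "ty": 0, "tz": -0.04, "rx": 0, "ry": 0, "rz": 0, "gripper": 1}, {"tx": 0, "ty": 0, "tz": -0.04, "rx": 0, "ry": 0, "rz": 0, "gripper": 1}, {"tx": 0, "ty": 0, "tz": -0.04, "rx": 0, "ry": 0, "rz": 0, "gripper": 1}, {"tx": 0, "ty": 0, "tz": -0.03, "rx": 0, "ry": 0, "rz": 0, "gripper": 1}]'

```text
time: 8.5
eef_pos: [0.4656, 0.2299, 0.0442]
eef_rot: [0.059, 0.975, -0.014, 0.215]
force: [-0.0, -0.3, -2.0]
finger_gap: 0.564
grip_force: 63.7
```

Run:
```python
from h import *
d=snap('side','side5')
a=cv2.resize(d['frame'][250:400,230:430,::-1],None,fx=4,fy=4,interpolation=cv2.INTER_CUBIC)
cv2.imwrite('pics/c7.png',a);s=arm.sense();print(s['eef_pos'],s['force'],s['joint_positions'].round(2))
```

```text
[0.46426912 0.22891189 0.04198869] [-1.69135951 -0.63434408 -4.32664455] [-0.69  0.08 -0.03  2.26  0.61  0.6   0.25]
```

View pics/c7.png

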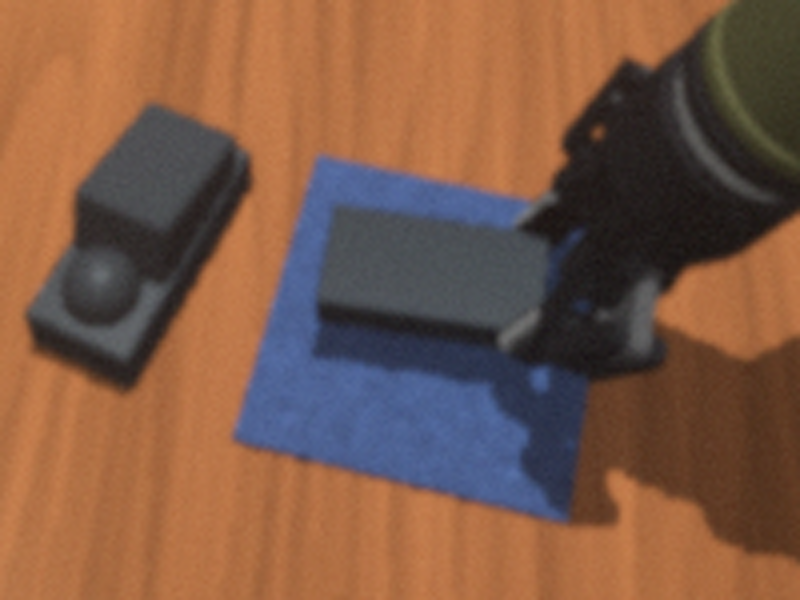

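The slate hangs level over the pad, about 25 mm up (top face crop (320,210)-(550,330)). Lowering gently.

servo_tool --series '[{"tx": 0, "ty": 0.003, "tz": -0.012, "rx": 0, "ry": 0, "rz": 0, "gripper": 1}, {"tx": 0, "ty": 0, "tz": -0.012, "rx": 0, "ry": 0, "rz": 0, "gripper": 1}, {"tx": 0, "ty": 0, "tz": -0.008, "rx": 0, "ry": 0, "rz": 0, "gripper": 1}, {"tx": 0, "ty": 0, "tz": -0.006, "rx": 0, "ry": 0, "rz": 0, "gripper": 1}, {"tx": 0, "ty": 0, "tz": -0.004, "rx": 0, "ry": 0, "rz": 0, "gripper": 1}]'

```text
time: 9.05
eef_pos: [0.4669, 0.2324, 0.0254]
eef_rot: [0.058, 0.974, -0.013, 0.216]
force: [-0.2, 0.4, -3.0]
finger_gap: 0.564
grip_force: 63.7
```

servo_tool --series '[{"tx": 0, "ty": 0, "tz": -0.002, "rx": 0, "ry": 0, "rz": 0, "gripper": 1}, {"tx": 0, "ty": 0, "tz": 0, "rx": 0, "ry": 0, "rz": 0, "gripper": 1}, {"tx": 0, "ty": 0, "tz": 0, "rx": 0, "ry": 0, "rz": 0, "gripper": 1}]'

```text
time: 9.35
eef_pos: [0.4669, 0.2324, 0.0246]
eef_rot: [0.058, 0.974, -0.013, 0.216]
force: [0.2, -0.2, -3.5]
finger_gap: 0.561
grip_force: 63.7
```

servo_tool --series '[{"tx": 0, "ty": 0, "tz": -0.004, "rx": 0, "ry": 0, "rz": 0, "gripper": 1}, {"tx": 0, "ty": 0, "tz": -0.004, "rx": 0, "ry": 0, "rz": 0, "gripper": 1}, {"tx": 0, "ty": 0, "tz": 0, "rx": 0, "ry": 0, "rz": 0, "gripper": 1}, {"tx": 0, "ty": 0, "tz": 0, "rx": 0, "ry": 0, "rz": 0, "gripper": 1}]'

```text
time: 9.75
eef_pos: [0.4668, 0.2324, 0.0204]
eef_rot: [0.058, 0.974, -0.014, 0.216]
force: [0.2, -0.1, -3.2]
finger_gap: 0.564
grip_force: 63.7
```

servo_tool --series '[{"tx": 0, "ty": 0, "tz": -0.003, "rx": 0, "ry": 0, "rz": 0, "gripper": 1}, {"tx": 0, "ty": 0, "tz": 0, "rx": 0, "ry": 0, "rz": 0, "gripper": 1}, {"tx": 0, "ty": 0, "tz": 0, "rx": 0, "ry": 0, "rz": 0, "gripper": 1}]'

```text
time: 10.05
eef_pos: [0.4671, 0.2325, 0.0198]
eef_rot: [0.058, 0.974, -0.014, 0.217]
force: [-4.9, -1.7, 6.1]
finger_gap: 0.565
grip_force: 64.8
```

Contact with the pad (force now +6 N). Open, then back off along the tool axis, up and toward the robot.

servo_tool --series '[{"tx": 0, "ty": 0, "tz": 0, "rx": 0, "ry": 0, "rz": 0, "gripper": 0.3}, {"tx": 0, "ty": 0, "tz": 0, "rx": 0, "ry": 0, "rz": 0, "gripper": 0.15}, {"tx": 0, "ty": 0, "tz": 0, "rx": 0, "ry": 0, "rz": 0, "gripper": 0.1}, {"tx": 0, "ty": 0, "tz": 0, "rx": 0, "ry": 0, "rz": 0, "gripper": 0.1}]'

```text
time: 10.45
eef_pos: [0.4669, 0.2324, 0.019]
eef_rot: [0.058, 0.974, -0.013, 0.216]
force: [-0.6, -0.8, -0.1]
finger_gap: 0.899
grip_force: 0.0
```

servo_tool --series '[{"tx": -0.008, "ty": 0.001, "tz": 0.018, "rx": 0, "ry": 0, "rz": 0, "gripper": 0.1}, {"tx": -0.008, "ty": 0.001, "tz": 0.018, "rx": 0, "ry": 0, "rz": 0, "gripper": 0.1}, {"tx": -0.01, "ty": 0.001, "tz": 0.04, "rx": 0, "ry": 0, "rz": 0, "gripper": 0.1}, {"tx": 0, "ty": 0, "tz": 0.06, "rx": 0, "ry": 0, "rz": 0, "gripper": 0.1}, {"tx": 0, "ty": 0, "tz": 0.06, "rx": 0, "ry": 0, "rz": 0, "gripper": 0.1}]'

```text
time: 10.95
eef_pos: [0.4529, 0.2339, 0.1183]
eef_rot: [0.058, 0.975, -0.013, 0.216]
force: [1.0, 0.8, 1.1]
finger_gap: 0.899
grip_force: 0.0
```

servo_tool --series '[{"tx": 0, "ty": 0.04, "tz": 0.06, "rx": 0, "ry": 0, "rz": 0, "gripper": 0.1}, {"tx": 0, "ty": 0.06, "tz": 0.04, "rx": 0, "ry": 0, "rz": 0, "gripper": 0.1}, {"tx": 0, "ty": 0.06, "tz": 0.02, "rx": 0, "ry": 0, "rz": 0, "gripper": 0.1}, {"tx": 0, "ty": 0.06, "tz": 0, "rx": 0, "ry": 0, "rz": 0, "gripper": 0.1}, {"tx": 0, "ty": 0, "tz": 0, "rx": 0, "ry": 0, "rz": 0, "gripper": 0.1}]'

```text
time: 11.45
eef_pos: [0.4524, 0.3491, 0.1786]
eef_rot: [0.056, 0.975, -0.011, 0.217]
force: [-0.7, -0.1, -0.2]
finger_gap: 0.902
grip_force: 0.0
```

Run:
```python
from h import *
d=snap('top','top6')
a=cv2.resize(d['frame'][130:290,110:450,::-1],None,fx=2.3,fy=2.3,interpolation=cv2.INTER_CUBIC)
cv2.imwrite('pics/c8.png',a);s=arm.sense();print(s['eef_pos'],s['force'],s['finger_gap'])
```

```text
[0.45274935 0.34608439 0.177763  ] [ 0.78184722 -0.41214933  0.17693144] 0.8994221849883967
```

View pics/c8.png

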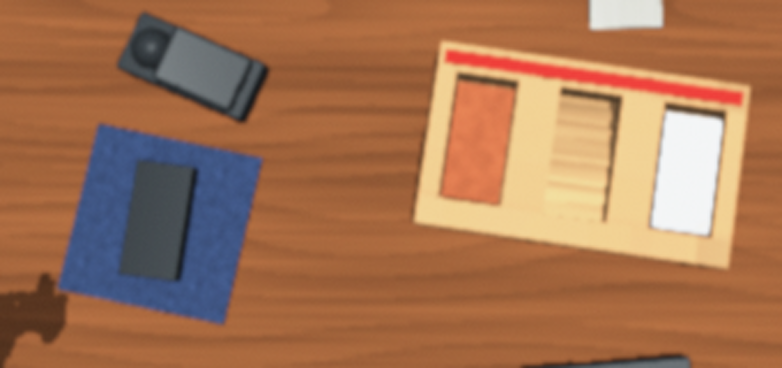

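The slate lies flat at crop (158,220), a couple of pixels from the pad's centre at (161,224). Marble and sandstone sit flush in their pockets, and the arm is clear.

```bash
python3 -c "
from workcell import arm
print(arm.finish_job())"
```

```text
the job is handed in; nothing more can be done
None
```

The slate was tipped up, gripped by its raised end and lowered flat onto the middle of the blue pad, with the marble and sandstone still flush in their pockets; the job is handed in at about 11.5 s, and the hand-in returned no verdict.

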